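# Weigh a parts pail: raise its bail and carry it to the bench scale

## Robot

A 6-joint arm with a two-finger parallel gripper is mounted at the origin on the work surface. World frame = base frame: x ahead of the robot, y to its left, z up, the work surface at z = 0. Lengths are in mm, angles in rad, forces in N, time in s.
With the tool pointing down it reaches from about 350 to 775 mm from the base axis. Payload 7.3 kg.
Tool frame: the origin (TCP) lies at the very end of the fingers, on their centre line; the grasp point (between the pads) lies 19 mm behind it; x points along the fingers, z is the direction in which the jaws open and shut, and the axes are right-handed (so a half turn about x gives the same grasp; the last joint's range is limited). The gripper opens to 92 mm and grips with 3 to 60 N. Pads are 19 mm wide; open, the fingers measure 130 mm over their backs; the gripper's body (75 mm by 190 mm) begins 47 mm behind the grasp point.
Start: joints at [-1.448, 0.342, 1.524, -0, 1.275, -0.146], TCP at [139.449, -506.161, 226.741] pointing down, gripper open.
Joint ranges: [-2.53, 2.53], [-0.77, 2.02], [0.04, 2.7], [-1, 4.14], [0.28, 2.66], [-3.11, 3.11]. Speed limits (rad/s): [2.57, 2.57, 3.14, 3.14, 3.14, 3.14].

## Interface

Orientations are given as [roll, pitch, yaw] about the fixed x, y, z axes, in that order (R = Rz(yaw) Ry(pitch) Rx(roll)).
In Python, from plant import * gives the robot as it stands.
- The arm moves only by the tool carry_out, never from a script. Its argument "rows" is a list of rows, each a list of 4 numbers: the shift along the world's x, y, z in mm, then the turn about the world's z in degrees. In form: [[x, y, z, twist], ...]. A call has 1 to 20 rows; each row is the pose to reach, as a shift and turn from the pose measured when the call began; what a row does not reach only later rows make up. A row lasts 1/12 s, in which the tool goes at most 41.7 mm and 7.16 degrees, less where a joint would pass 70% of its speed; a pose out of reach is approached as far as the arm can. A call with a gripper value outside its range is refused whole. "hand" is the finger opening in mm, from 0 to 91.8, set as the call begins (left out, the last holds). The fingers move at their own pace and stop on an object; the grip force is fixed at half the most. Time passes only in rows, so rows that repeat a pose let the fingers close. It gives the time, the measured TCP pose, the force and the opening at its end, in the units of the state.
- get_obs(): the state, without advancing time (a new reading comes with each control period).
- capture(name): name is "scene" or "top" or "wrist"; returns the picture (420x560x3 uint8, red, green, blue); there is no depth.
- camera_info(name): a dict with "camera_matrix" (3x3 intrinsics, pixels), "pose" (4x4, takes a point from camera to world coordinates); the wrist camera has in their place "mount" (4x4, takes a point from camera to tool coordinates, whose origin is the TCP and whose axes are the tool frame's). Camera axes: x right, y down, z forward; pixel columns grow to the right and rows downward; lengths in mm; the calibration is good to about 2 mm. A picture is of the moment at which its call begins: read the wrist's pose just before it. camera_info takes no time and is no camera call.
- close_job(): hands the job in, once; it reports no verdict.
The state is a dict: "time": time; "joint_positions": joint angles; "dq": joint speeds; "tau": joint torques, N m; "tool_pos": TCP position; "tcp_rot": TCP orientation; "contact_force": force on the tool from outside, world axes, zero at the start; "moment": the same for the moment, N m; "grip_width": finger opening in mm.
Only numpy, scipy, OpenCV 4.12 (cv2) and the standard library are available. Lean on these libraries where they do the work, as an engineer would, in place of code of your own. Each camera call takes 0.05 s, during which the arm holds its last target. There are 200 camera calls.

## Task

The larger of the two steel parts pails has to be weighed. Raise its folded-down wire bail upright while the pail stands on the bench, then lift the pail by the bail's grip and set it down upright in the middle of the bench scale's weighing plate, and let go. Do not drop or tip the pail, and leave the smaller pail where it stands.

Things in the scene. Friction and masses are not known exactly. Their poses are not given: they have to be found in the camera images.
- pail: The larger steel pail, open and empty, 65 mm high, 96 mm across the rim, 88 mm across the foot, 0.25 to 0.55 kg. Origin: centre of its underside; z up. Its wire bail turns about a level axis parallel to the pail's y, through two ears 56 mm above the underside, straight over the origin. The bail starts folded down to the pail's -x side, which faces roughly towards the robot.
- bail (a joint): Angle of the large pail's bail about its ears: 0 = level, pointing to the pail's -x; 1.571 = upright; stop at 2.6. It starts nearly level, 0.1 to 0.4. The hinge is lightly stiff (about 0.4 N at the grip moves it), so the bail stays where it is left.
- bail_grip (a point): Centre of the large bail's grip, 112 mm from the bail's axis: a black sleeve, 12 mm thick, 50 mm long, parallel to the pail's y, that spins freely on the wire, so it can be held firmly while the bail turns. The bail is a U of 3.4 mm wire, 104 mm wide at the ears, 64 mm at the grip. Folded: 50 mm or more free between grip and rim, 55 mm beneath. Upright: grip 168 mm above the underside.
- plate (a point): Centre of the upper face of the bench scale's square steel weighing plate, 170 x 170 mm, flat and without a rim, 55 mm above the bench. The scale is fixed; its grey housing, 172 mm wide, reaches 140 mm from this point to the plate's -x side (display and keys, 44 mm high) and 90 mm to its +x side. Axes as the scale's, z up.
- small_pail: The smaller steel pail of the same make, to be left alone: 45 mm high, 66 mm across at the rim, with its own bail, folded to its -x side (grip 78 mm from an axis 38 mm above the underside; no part higher than 90 mm). Origin: centre of its underside; z up.

How it is judged (in metres and radians):
On the way, in this order (a step that is already met when the one before it is completed fails the run):
1. the large pail's bail is raised to within 20 degrees of upright while the pail stands on the bench (value of joint bail between 1.22 and 1.92 rad and height (world z) of pail below 0.012 m), for 0.1 s.
2. the large pail is lifted at least 30 mm off the bench, hanging from its bail in the fingers (height (world z) of pail above 0.03 m and contact force between the fingers and pail above 0.3 N and distance between the grasp point and bail_grip below 0.06 m and value of joint bail between 1 and 2.14 rad), for 0.2 s.
At the end, for the whole second after the job is handed in: The large pail stands at rest and upright (within 6 degrees) on the weighing plate, its centre within 35 mm of the plate's centre, its underside within 6 mm of the plate's height; the small pail is within 30 mm of where it started. The bail may stand or lie (horizontal distance between pail and plate below 0.035 m and z of pail in the frame of plate between -0.006 and 0.006 m and angle between pail's own z axis and vertical below 0.1 rad and linear speed of pail below 0.02 m/s and distance of small_pail from where it was at the start of the episode below 0.03 m); the robot touches nothing.
It fails at once if the large pail is tipped more than 35 degrees (angle between pail's own z axis and vertical above 0.61 rad).
It fails at once if the large pail is dropped (falls freely, faster than 0.45 m/s, from more than about 10 mm) (contact force between pail and anything else below 0.01 N and linear speed of pail above 0.45 m/s).
It fails at once if the small pail is pushed or lifted more than 30 mm (distance of small_pail from where it was at the start of the episode above 0.03 m).
It also fails if it takes over 48 s, if anything falls off the work surface, if the arm or the gripper's body presses on something with over 40 N, if the wrist force passes 120 N, or if a joint passes its speed limit or range.

## Working session

There is one attempt and no reset: what is moved stays moved. The work goes in short steps, Python scripts to look and compute and a tool call to move; the robot and the scene stay as the last step left them, time stands still between calls to the robot, and variables do not carry over. Pictures are saved under pics/ and viewed, about 8 in all and at most 12, crops included, and the job is handed in when it is done.

Besides the shell and the picture viewer there is one more tool, called after ">>>" as name(argument=value, ...) on one line, values as JSON. carry_out: Moves the arm, as the interface text tells. Its arguments: {"type":"object","properties":{"rows":{"type":"array"},"hand":{"type":"number"}},"required":["rows"]}

```bash
mkdir -p pics; python3 - <<'E'
from plant import *
import cv2, numpy as np
o=get_obs(); print(o)
for n in("scene","top"):
    cv2.imwrite(f"pics/{n}0.png",capture(n)[:,:,::-1]); i=camera_info(n); print(n,i)
print(camera_info("wrist"))
E
```

```text
{'time': 0.0, 'joint_positions': array([-1.44798720e+00,  3.42750290e-01,  1.52503560e+00, -3.01442328e-05,
        1.27539614e+00, -1.45975561e-01]), 'dq': array([-3.87971345e-05,  2.69614006e-04, -2.27661592e-04,  1.25351575e-03,
       -3.33810307e-05, -7.61991138e-04]), 'tau': array([ 3.33624957e-03, -4.31235230e+01, -2.44218636e+01,  7.20926025e-02,
        5.60331834e-02, -1.41792975e-04]), 'tool_pos': array([ 139.39226647, -505.7246328 ,  226.02417327]), 'tcp_rot': array([3.01375088, 1.56920669, 1.71174804]), 'contact_force': array([-0.2467899 ,  0.37161261, -0.42825984]), 'moment': array([-0.02707026,  0.0271252 , -0.01324808]), 'grip_width': 92.02516967083969}
scene {'camera_matrix': array([[491.87387709,   0.        , 280.56328198],
       [  0.        , 491.87387709, 210.17112579],
       [  0.        ,   0.        ,   1.        ]]), 'pose': array([[-5.55250903e-01,  5.96995940e-01, -5.79044283e-01,
         1.17114125e+03],
       [ 8.31669371e-01,  3.94591646e-01, -3.90670566e-01,
         4.21722174e+02],
       [-4.74270537e-03, -6.98493579e-01, -7.15600605e-01,
      
[... 457 characters left out ...]
01],
       [-9.00941053e-03, -1.20462399e-01, -9.92677007e-01,
         1.06113133e+03],
       [ 0.00000000e+00,  0.00000000e+00,  0.00000000e+00,
         1.00000000e+00]])}
{'camera_matrix': array([[327.71794637,   0.        , 280.28741163],
       [  0.        , 327.71794637, 212.27376011],
       [  0.        ,   0.        ,   1.        ]]), 'mount': array([[ 4.93418079e-04, -2.95406181e-01,  9.55371627e-01,
        -1.58688868e+02],
       [ 3.35787156e-04, -9.55371640e-01, -2.95406358e-01,
         7.99219985e+01],
       [ 9.99999822e-01,  4.66560359e-04, -3.72204038e-04,
        -1.77321608e-01],
       [ 0.00000000e+00,  0.00000000e+00,  0.00000000e+00,
         1.00000000e+00]])}
```

View pics/top0.png

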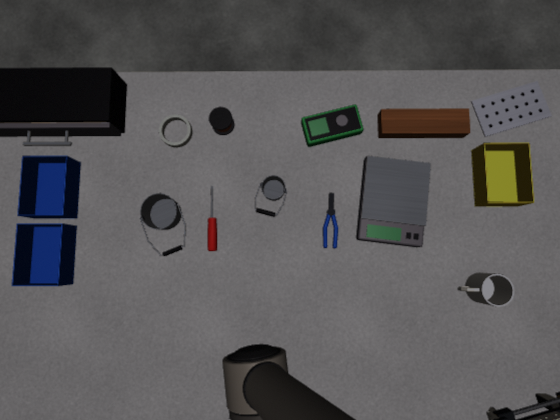

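View pics/scene0.png

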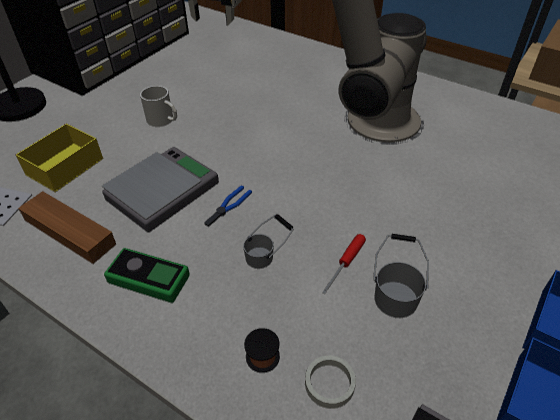

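Top view: large pail around (160,211), with its grip at (174,250). Small pail at (273,188), scale plate at about (395,190). Scene view: large grip at (403,238), pail at (400,288).

```bash
cat > h.py <<'E'
from plant import *
import cv2, numpy as np
def ray(n,uv,T=None):
    i=camera_info(n); P=i["pose"] if T is None else T
    d=P[:3,:3]@np.linalg.solve(i["camera_matrix"],[uv[0],uv[1],1.]); return P[:3,3],d
def plane(n,uv,z,T=None):
    o,d=ray(n,uv,T); return o+d*(z-o[2])/d[2]
def tri(r1,r2):
    A=np.c_[r1[1],-r2[1]]; s=np.linalg.lstsq(A,r2[0]-r1[0],rcond=None)[0]
    a=r1[0]+s[0]*r1[1]; b=r2[0]+s[1]*r2[1]; return (a+b)/2,np.linalg.norm(a-b)
def wristT():
    from scipy.spatial.transform import Rotation as R
    o=get_obs(); T=np.eye(4); T[:3,:3]=R.from_euler('xyz',o["tcp_rot"]).as_matrix(); T[:3,3]=o["tool_pos"]
    return T@camera_info("wrist")["mount"]
E
python3 - <<'E'
from h import *
t=cv2.imread("pics/top0.png"); s=cv2.imread("pics/scene0.png")
def blobs(im,box,thr=28):
    x0,y0,x1,y1=box; m=(im[y0:y1,x0:x1].max(2)<thr).astype(np.uint8)
    n,l,st,c=cv2.connectedComponentsWithStats(m)
    return [(c[k]+[x0,y0],st[k,4],st[k,:4]+[x0,y0,0,0]) for k in range(1,n) if st[k,4]>15]
print(blobs(t,(135,235,200,262)),blobs(s,(380,225,430,250)))
g,e=tri(ray("top",(174,250)),ray("scene",(403,238)));print("grip",g,e)
for uv in[(367,157),(430,163),(425,225),(359,219)]: print(plane("top",uv,55))
a=cv2.resize(t[185:265,120:220],None,fx=4,fy=4,interpolation=2); b=cv2.resize(t[145:250,345:440],None,fx=4,fy=4,interpolation=2)[:320]
c=cv2.resize(t[165:225,240:300],None,fx=4,fy=4,interpolation=2)
W=np.zeros((560,800,3),np.uint8);W[:320,:400]=a;W[:320,400:780]=b;W[320:560,:240]=c
d=cv2.resize(s[225:325,360:440],None,fx=2.4,fy=2.4,interpolation=2);W[320:560,300:492]=d
cv2.imwrite("pics/crop1.png",np.clip(W*1.8,0,255))
E
```

```text
[(array([172.10169492, 250.45762712]), np.int32(59), array([163, 246,  19,  10]))] [(array([403.07920792, 237.34653465]), np.int32(101), array([392, 234,  24,   8]))]
grip [457.45411207 250.45490488  65.04263891] 5.824016817832358
[ 704.68677979 -257.66543645   55.        ]
[ 687.57645353 -424.29681838   55.        ]
[ 522.32698931 -403.28042745   55.        ]
[ 538.57706268 -231.96185395   55.        ][ WARN:0@0.144] global loadsave.cpp:1063 imwrite_ Unsupported depth image for selected encoder is fallbacked to CV_8U.
```

View pics/crop1.png

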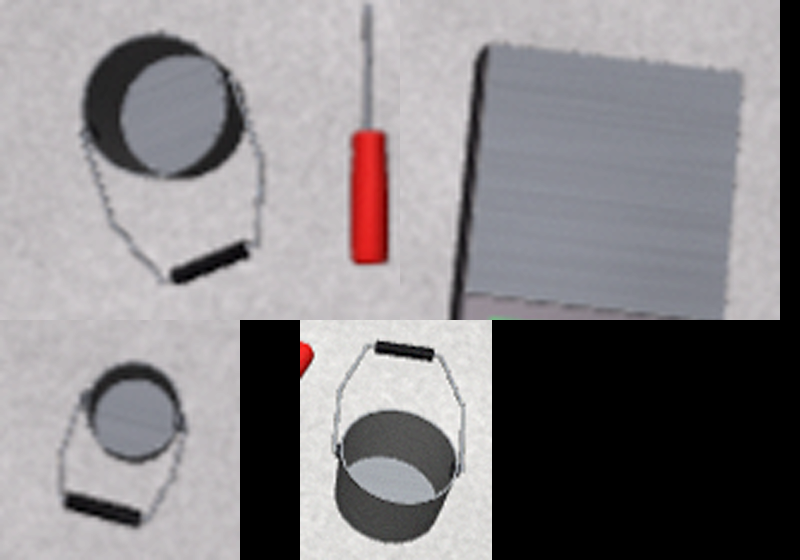

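```bash
python3 - <<'E'
from h import *
e1=plane("top",(163.25,254.25),80);e2=plane("top",(182,246.75),80)
g,e=tri(ray("top",(172.6,250.5)),ray("scene",(403.1,237.3)));print("grip",g,e)
r=plane("top",(161,211.75),65);print("pail",r)
d=r-g;print("axis yaw by centre",np.degrees(np.arctan2(d[1],d[0])),np.hypot(d[0],d[1]),"sleeve dir",np.degrees(np.arctan2(*(e2-e1)[1::-1])),e1,e2)
c=[plane("top",u,55) for u in[(367.5,156.25),(430.75,163),(426.75,224.5),(361.75,218.25)]];print(np.array(c),np.mean(c,0))
print("small",plane("top",(240+133/4,165+92/4),45),plane("top",(182+0,220),0))
from scipy.spatial.transform import Rotation as R
print(R.from_euler('xyz',get_obs()["tcp_rot"]).as_matrix())
E
```

```text
grip [456.86672565 251.72981213  67.75605087] 2.5404174484547637
pail [558.15309321 284.8702092   65.        ]
axis yaw by centre 18.117839623614515 106.57023116223435 sleeve dir -68.20936505033501 [447.78118964 270.47683489  80.        ] [466.60481544 223.39209476  80.        ]
[[ 706.73111038 -259.0559808    55.        ]
 [ 687.56763442 -426.2831589    55.        ]
 [ 523.62104098 -407.88901661   55.        ]
 [ 540.5267034  -239.19551211   55.        ]] [ 614.6116223  -333.10591711   55.        ]
small [623.58052241  -7.31712357  45.        ] [542.91544546 246.70310009   0.        ]
[[-2.23533212e-04  9.64086071e-01  2.65589907e-01]
 [ 1.39658193e-03  2.65589955e-01 -9.64085072e-01]
 [-9.99999000e-01  1.55413033e-04 -1.40579336e-03]]
```

>>> carry_out(rows=[[350, 386, 0, 95], [350, 386, 0, 95], [350, 386, 0, 95], [350, 386, 0, 95], [350, 386, 0, 95], [350, 386, 0, 95], [350, 386, 0, 95], [350, 386, 0, 95], [350, 386, 0, 95], [350, 386, 0, 95], [350, 386, 0, 95], [350, 386, 0, 95], [317, 758, -40, 95], [317, 758, -40, 95], [317, 758, -40, 95], [317, 758, -40, 95], [317, 758, -40, 95], [317, 758, -40, 95], [317, 758, -40, 95], [317, 758, -40, 95]], hand=42)

```text
time: 1.77
tool_pos: [458.4, 197.6, 191.6]
tcp_rot: [3.031, 1.569, -2.896]
contact_force: [1.0, 0.8, 0.5]
grip_width: 42.0
```

>>> carry_out(rows=[[-1, 54, -12, 0], [-1, 54, -12, 0], [-1, 54, -12, 0], [-1, 54, -12, 0]])

```text
time: 2.1
tool_pos: [456.8, 252.0, 179.0]
tcp_rot: [-3.082, 1.567, -2.723]
contact_force: [-0.0, 0.3, -0.2]
grip_width: 41.7
```

```bash
python3 - <<'E'
from h import *
T=wristT(); o=get_obs()
from scipy.spatial.transform import Rotation as R
print(o["tool_pos"],o["joint_positions"],R.from_euler('xyz',o["tcp_rot"]).as_matrix()); np.save("T1.npy",T)
cv2.imwrite("pics/w1.png",np.clip(capture("wrist")[:,:,::-1]*1.5,0,255).astype(np.uint8))
E
```

```text
[456.78597763 251.97758386 178.95795173] [ 3.57241071e-01  3.81618707e-01  1.60431309e+00 -2.22459917e-04
  1.15900228e+00 -1.07969210e-03] [[-3.05915827e-03 -3.50786154e-01  9.36450595e-01]
 [-1.35945153e-03  9.36455570e-01  3.50783576e-01]
 [-9.99994397e-01 -1.99956718e-04 -3.34164258e-03]]
```

View pics/w1.png

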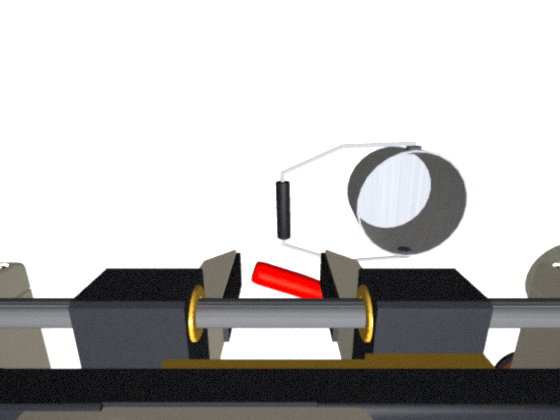

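The wrist view shows the sleeve at (283,210), nearly square to the jaws. The ears are at (413,149) and (404,250).

```bash
python3 - <<'E'
from h import *
T=np.load("T1.npy")
w=ray("wrist",(283,210),T)
for n,uv in(("top",(172.6,250.5)),("scene",(403.1,237.3))): print(n,tri(w,ray(n,uv)))
for z in(65,80,95): print(z,plane("wrist",(283,210),z,T))
a=plane("wrist",(413,149),56,T);b=plane("wrist",(404,250),56,T);print("ears",a,b,(a+b)/2,np.linalg.norm(a-b),np.degrees(np.arctan2(*(a-b)[1::-1])))
a=plane("wrist",(282.5,182),75,T);b=plane("wrist",(283.5,239),75,T);print("sleeve",np.linalg.norm(a-b),np.degrees(np.arctan2(*(a-b)[1::-1])))
E
```

```text
top (array([458.22549352, 251.15452081,  66.14858198]), np.float64(1.5043781216136725))
scene (array([458.48452761, 252.94462482,  70.6287541 ]), np.float64(0.825791156431583))
65 [459.1009725  250.93543144  65.        ]
80 [457.42117251 255.1491051   80.        ]
95 [455.74137251 259.36277875  95.        ]
ears [544.21140702 337.74826657  56.        ] [579.44228697 251.64528041  56.        ] [561.82684699 294.69677349  56.        ] 93.03192530713922 112.2529744917504
sleeve 49.943559415498804 111.65660076446336
```

```bash
python3 - <<'E'
from h import *
T=np.load("T1.npy")
print(plane("wrist",(412,202),65,T),plane("wrist",(358,202),65,T),plane("wrist",(466,202),65,T))
a=plane("top",(178.75,206),56);b=plane("top",(141,218.7),56);print(a,b,(a+b)/2,np.linalg.norm(a-b))
t=cv2.imread("pics/top0.png");m=(t[185:240,130:190].max(2)<70).astype(np.uint8)
c=max(cv2.findContours(m,0,1)[0],key=cv2.contourArea);e=cv2.fitEllipse(c);print(e[0][0]+130,e[0][1]+185,e[1],plane("top",(e[0][0]+130,e[0][1]+185),65))
E
```

```text
[560.60815394 296.77573342  65.        ] [517.07534475 280.41905335  65.        ] [604.10505276 313.1189208   65.        ]
[574.36751129 241.40952256  56.        ] [541.03650425 339.80785773  56.        ] [557.70200777 290.60869014  56.        ] 103.8902709347176
160.52189826965332 211.85817527770996 (33.13407897949219, 38.391719818115234) [557.87298782 286.11043546  65.        ]
```

>>> carry_out(rows=[[1.5, 0, -40, 0], [1.5, 0, -80, 0], [1.5, 0, -110, 0], [1.5, 0, -120, 0], [1.5, 0, -128, 0], [1.5, 0, -128, 0]])

```text
time: 2.65
tool_pos: [459.0, 250.2, 51.1]
tcp_rot: [-3.018, 1.567, -2.663]
contact_force: [-0.6, 0.6, -0.2]
grip_width: 42.1
```

```bash
python3 - <<'E'
from h import *
a=capture("wrist")[:,:,::-1];b=capture("scene")[180:360,300:500,::-1]
W=np.zeros((420,800,3),np.uint8);W[:,:560]=a;W[:216,560:]=cv2.resize(b,(240,216))
cv2.imwrite("pics/w2.png",np.clip(W*1.5,0,255).astype(np.uint8))
E
```

```text
(no output)
```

View pics/w2.png

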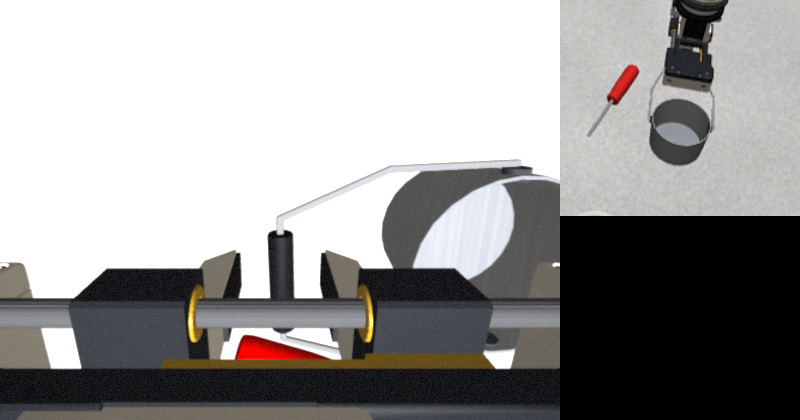

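Sleeve is between the fingertips and centred. Raise 3 mm and close.

>>> carry_out(rows=[[0, 0, 3, 0], [0, 0, 3, 0], [0, 0, 3, 0], [0, 0, 3, 0], [0, 0, 3, 0], [0, 0, 3, 0], [0, 0, 3, 0], [0, 0, 3, 0], [0, 0, 3, 0]], hand=0)

```text
time: 3.5
tool_pos: [459.7, 251.1, 55.7]
tcp_rot: [-2.69, 1.57, -2.334]
contact_force: [-0.6, 0.7, 1.4]
grip_width: 10.9
```

>>> carry_out(rows=[[1, 0.4, 5, 0], [2, 0.8, 10.7, 0], [5.1, 2, 21.4, 0], [9.2, 3.5, 31.7, 0], [14.2, 5.4, 41.5, 0], [20.1, 7.7, 50.8, 0], [26.9, 10.3, 59.3, 0], [34.4, 13.2, 67.1, 0], [34.4, 13.2, 67.1, 0]])

```text
time: 4.25
tool_pos: [495.6, 265.0, 125.4]
tcp_rot: [0.005, 1.568, 0.361]
contact_force: [-4.6, -0.9, 5.5]
grip_width: 10.6
```

>>> carry_out(rows=[[0, 0, 3, 0], [6.5, 2.5, 6.4, 0], [15.4, 5.9, 12.5, 0], [24.8, 9.5, 17.5, 0], [34.5, 13.2, 21.5, 0], [44.6, 17.1, 24, 0], [54.8, 21, 25.5, 0], [58, 22.2, 26, 0], [58, 22.2, 26, 0]])

```text
time: 5.0
tool_pos: [556.3, 288.3, 154.7]
tcp_rot: [0.042, 1.561, 0.398]
contact_force: [-0.9, 1.2, 13.1]
grip_width: 11.3
```

```bash
python3 - <<'E'
from h import *
a=capture("wrist")[:,:,::-1];b=capture("scene")[180:360,300:500,::-1]
t=capture("top")[160:290,100:240,::-1]
W=np.zeros((420,800,3),np.uint8);W[:,:560]=a;W[:216,560:]=cv2.resize(b,(240,216));W[216:416,560:776]=cv2.resize(t,(216,200))
cv2.imwrite("pics/w3.png",np.clip(W*1.5,0,255).astype(np.uint8))
E
```

```text
(no output)
```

View pics/w3.png

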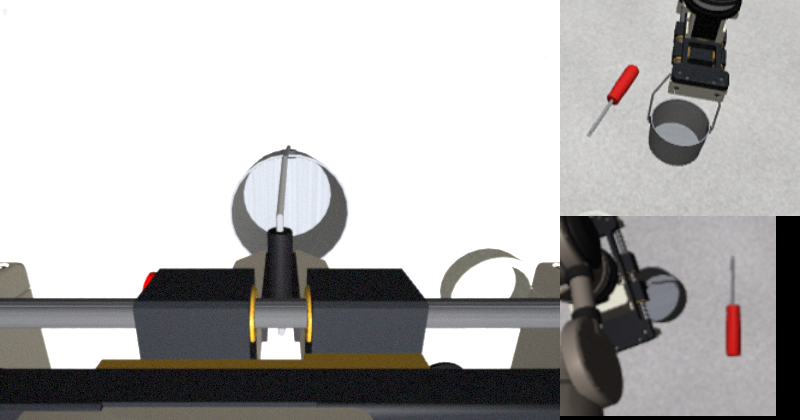

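>>> carry_out(rows=[[1, 0.5, 1, 0], [2, 1, 2, 0], [2, 1, 3, 0], [2, 1, 5, 0], [2, 1, 8, 0], [2, 1, 12, 0], [2, 1, 17, 0], [2, 1, 23, 0], [2, 1, 30, 0], [2, 1, 38, 0], [2, 1, 46, 0], [2, 1, 52, 0], [2, 1, 56, 0], [2, 1, 56, 0]])

```text
time: 6.32
tool_pos: [558.0, 289.2, 212.0]
tcp_rot: [0.026, 1.56, 0.382]
contact_force: [-0.2, -0.5, -4.6]
grip_width: 10.9
```

```bash
python3 - <<'E'
from h import *
print(get_obs()["contact_force"],get_obs()["tool_pos"])
a=capture("wrist")[:,:,::-1];b=capture("scene")[130:330,300:500,::-1]
W=np.zeros((420,800,3),np.uint8);W[:,:560]=a;W[:240,560:]=cv2.resize(b,(240,240))
cv2.imwrite("pics/w4.png",np.clip(W*1.5,0,255).astype(np.uint8))
E
```

```text
[-0.18054759 -0.49339821 -4.64430486] [558.00938508 289.21320834 212.04309909]
```

View pics/w4.png

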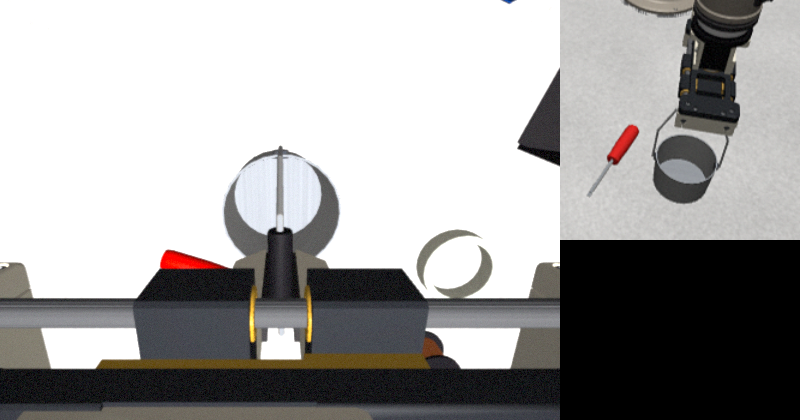

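>>> carry_out(rows=[[0, 0, 3, 0], [0, 0, 10, 0], [0, 0, 20, 0], [0, 0, 32, 0], [0, 0, 44, 0], [0, 0, 56, 0], [0, 0, 65, 0], [0, -3, 70, 0], [1, -10, 72, 0], [2, -20, 72, 0], [3, -34, 72, 0], [5, -50, 72, 0], [7, -68, 72, 0], [8, -86, 72, 0], [10, -104, 72, 0], [11, -120, 72, 0], [12, -134, 72, 0], [13, -144, 72, 0], [13, -150, 72, 0], [13, -150, 72, 0]])

```text
time: 8.08
tool_pos: [570.5, 137.5, 282.5]
tcp_rot: [0.003, 1.562, 0.357]
contact_force: [0.6, -0.9, -5.2]
grip_width: 10.6
```

>>> carry_out(rows=[[0, -3, 0, 0], [1, -10, 0, 0], [2, -22, 0, 0], [3, -38, 0, 0], [5, -56, 0, 0], [7, -75, 0, 0], [9, -94, 0, 0], [10, -113, 0, 0], [12, -132, 0, 0], [14, -151, 0, 0], [15, -170, 0, 0], [17, -189, 0, 0], [19, -207, 0, 0], [20, -223, 0, 0], [21, -236, 0, 0], [22, -246, 0, 0], [23, -253, 0, 0], [23, -256, 0, 0], [23, -256, 0, 0]])

```text
time: 9.67
tool_pos: [593.5, -118.9, 282.3]
tcp_rot: [0.009, 1.563, 0.363]
contact_force: [-0.2, 0.1, -5.0]
grip_width: 10.8
```

Remaining to the plate: x +21, y −214.

>>> carry_out(rows=[[0, -3, 0, 0], [1, -10, 0, 0], [2, -21, 0, 0], [4, -35, 0, 0], [6, -52, 0, 0], [8, -70, 0, 0], [10, -88, 0, 0], [12, -106, 0, 0], [14, -124, 0, 0], [15, -142, 0, 0], [17, -160, 0, 0], [18, -176, 0, 0], [19, -190, 0, 0], [20, -201, 0, 0], [21, -209, 0, 0], [21, -213, 0, 0], [21, -214, 0, 0], [21, -214, 0, 0], [21, -214, 0, 0]])

```text
time: 11.25
tool_pos: [614.5, -332.3, 282.5]
tcp_rot: [0.061, 1.563, 0.415]
contact_force: [-0.7, 0.2, -4.0]
grip_width: 10.9
```

```bash
python3 - <<'E'
from h import *
T=wristT(); np.save("T2.npy",T); print(get_obs()["contact_force"],get_obs()["tool_pos"])
a=capture("wrist")[:,:,::-1];b=capture("scene")[50:290,50:290,::-1]
W=np.zeros((420,800,3),np.uint8);W[:,:560]=a;W[:240,560:]=b
cv2.imwrite("pics/w5.png",np.clip(W*1.5,0,255).astype(np.uint8))
E
```

```text
[-0.69511129  0.19091651 -4.0369833 ] [ 614.49208819 -332.26489421  282.47272833]
```

View pics/w5.png

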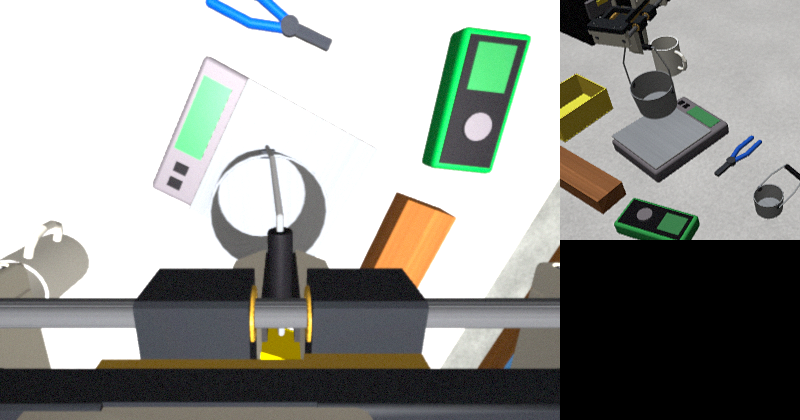

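>>> carry_out(rows=[[0, 0, 0, 0], [0, 0, 0, 0], [0, 0, 0, 0], [0, 0, 0, 0], [0, 0, 0, 0], [0, 0, -4, 0], [0, 0, -10, 0], [0, 0, -18, 0], [0, 0, -27, 0], [0, 0, -36, 0], [0, 0, -44, 0], [0, 0, -50, 0], [0, 0, -54, 0], [0, 0, -56, 0], [0, 0, -56, 0], [0, 0, -56, 0]])

```text
time: 12.68
tool_pos: [614.7, -332.3, 227.0]
tcp_rot: [-0.052, 1.562, 0.303]
contact_force: [-0.3, 0.2, -4.8]
grip_width: 11.2
```

```bash
python3 - <<'E'
from h import *
T=np.load("T2.npy"); print("plate corners",plane("wrist",(246,77),55,T),plane("wrist",(375,147),55,T))
T=wristT(); np.save("T3.npy",T); print(get_obs()["contact_force"],get_obs()["tool_pos"])
a=capture("wrist")[:,:,::-1];b=capture("scene")[50:290,50:290,::-1]
W=np.zeros((420,800,3),np.uint8);W[:,:560]=a;W[:240,560:]=b
cv2.imwrite("pics/w6.png",W)
E
```

```text
plate corners [ 540.73099194 -235.90680834   55.        ] [ 705.59755326 -255.42189887   55.        ]
[-0.3233651   0.15892689 -4.82822807] [ 614.68844399 -332.31569953  226.97172154]
```

View pics/w6.png

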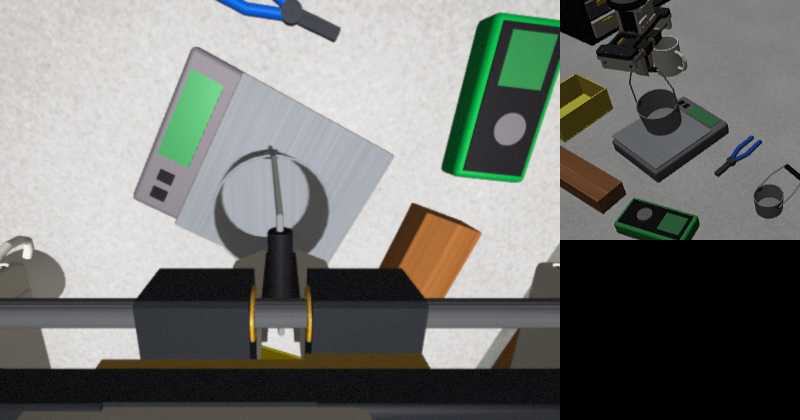

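>>> carry_out(rows=[[3, 1, -2, 0], [5, 1, -5, 0], [5, 1, -8, 0], [5, 1, -10, 0], [5, 1, -11, 0], [5, 1, -12, 0], [5, 1, -13, 0], [5, 1, -13, 0]])

```text
time: 13.45
tool_pos: [619.6, -331.4, 214.1]
tcp_rot: [-0.076, 1.562, 0.279]
contact_force: [0.1, -0.7, -4.1]
grip_width: 10.9
```

>>> carry_out(rows=[[0, 0, -1, 0], [0, 0, -1, 0], [0, 0, -2, 0], [0, 0, -2, 0], [0, 0, -3, 0], [0, 0, -3, 0]])

```text
time: 13.95
tool_pos: [619.7, -331.3, 211.0]
tcp_rot: [-0.07, 1.562, 0.285]
contact_force: [1.2, 1.1, -5.7]
grip_width: 11.1
```

>>> carry_out(rows=[[0, 0, -1, 0], [0, 0, -1, 0], [0, 0, -2, 0], [0, 0, -2, 0], [0, 0, -3, 0], [0, 0, -3, 0], [0, 0, -3, 0]])

```text
time: 14.53
tool_pos: [620.2, -331.5, 210.0]
tcp_rot: [-0.278, 1.56, 0.077]
contact_force: [-0.4, 0.7, 5.3]
grip_width: 11.1
```

>>> carry_out(rows=[[0, 0, 1, 0], [0, 0, 1, 0], [0, 0, 1, 0]])

```text
time: 14.78
tool_pos: [620.1, -331.6, 210.4]
tcp_rot: [-0.261, 1.56, 0.094]
contact_force: [0.6, -0.8, -2.3]
grip_width: 10.6
```

>>> carry_out(rows=[[0, 0, 0, 0], [0, 0, 0, 0], [0, 0, 0, 0], [0, 0, 0, 0], [0, 0, 0, 0], [0, 0, 0, 0], [0, 0, 0, 0], [0, 0, 4, 0], [0, 0, 12, 0], [0, 0, 25, 0], [0, 0, 45, 0], [0, 0, 70, 0], [0, 0, 80, 0], [0, 0, 80, 0]], hand=45)

```text
time: 15.95
tool_pos: [621.0, -332.2, 295.1]
tcp_rot: [-0.55, 1.554, -0.195]
contact_force: [0.4, 0.2, -0.7]
grip_width: 45.0
```

```bash
python3 - <<'E'
from h import *
T=wristT(); np.save("T4.npy",T); print(get_obs())
a=capture("wrist")[:,:,::-1];b=capture("scene")[50:290,50:290,::-1];t=capture("top")[140:260,340:460,::-1]
W=np.zeros((420,800,3),np.uint8);W[:,:560]=a;W[:240,560:]=b;W[240:420,560:740]=cv2.resize(t,(180,180))
cv2.imwrite("pics/w7.png",W)
E
```

```text
{'time': 15.95, 'joint_positions': array([-0.6029051 ,  0.66557876,  0.80397663,  0.00670272,  1.65658438,
       -0.95705864]), 'dq': array([-0.00046727,  0.025486  ,  0.07999895, -0.00052875, -0.05065075,
        0.00133259]), 'tau': array([-1.88006619e-01, -5.86896479e+01, -2.61567718e+01,  3.98803165e-02,
        4.39682258e-01,  3.18527535e-03]), 'tool_pos': array([ 620.99188875, -332.16514365,  295.12403365]), 'tcp_rot': array([-0.54970257,  1.55396406, -0.19492312]), 'contact_force': array([ 0.35741507,  0.19623217, -0.67925035]), 'moment': array([ 0.03173512, -0.18441499, -0.00268922]), 'grip_width': 44.963817116245544}
```

View pics/w7.png

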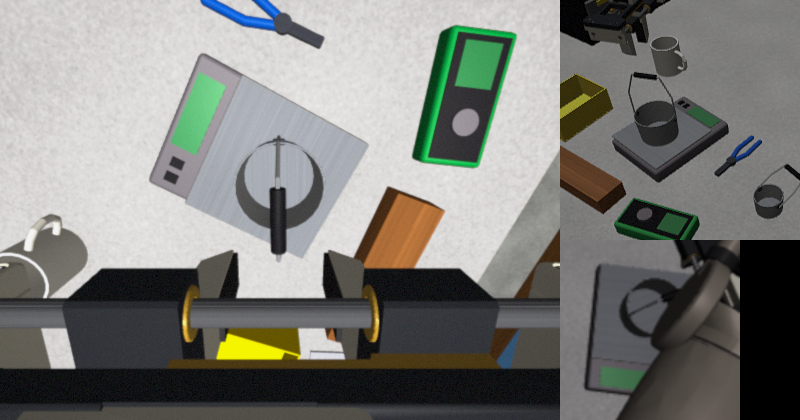

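Released: the pail stands upright on the plate with its bail standing. Rim centre is near (280,182) in the wrist view, and the fingers are clear. I'll check the numbers, then hand in.

```bash
python3 - <<'E'
from h import *
T=np.load("T4.npy"); p=plane("wrist",(280,182),120,T)
print("pail",p,"off plate",np.hypot(*(p[:2]-[614.5,-332])))
s0=cv2.imread("pics/scene0.png")[205:275,235:300];s1=capture("scene")[205:275,235:300,::-1]
print("small pail mean diff",cv2.absdiff(s0,np.ascontiguousarray(s1)).mean())
if np.hypot(*(p[:2]-[614.5,-332]))<25: print(close_job())
E
```

```text
pail [ 619.99774045 -323.42333536  120.        ] off plate 10.187459272588004
small pail mean diff 2.161172161172161
the job is handed in; nothing more can be done
None
```

I raised the large pail's bail upright on the bench and lifted the pail by its grip. I then carried it over to the scale, set it on the plate, let go, and handed the job in at about 16 s of the 48 s allowed. No verdict is reported, so this rests on my own checks.

- **Placing:** the last wrist picture shows the pail upright on the plate with its bail standing. Its rim centre measures about 10 mm from the plate's centre, against the 35 mm allowed. I did not measure its tilt.
- **Robot clear:** the fingers were open, raised well above the pail, and the tool force was near zero.
- **Small pail:** its patch of the scene picture is nearly unchanged from the start (mean difference 2 grey levels), so it did not visibly move.
- **Disagreements:**
  - My early estimates of the large pail's centre differed by up to 10 mm between the top and wrist views, so I used a value in between.
  - The bail was pressed down with up to about 13 N by the end of raising, but the pail stayed standing.

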